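Push the solder spool through the flap of the drop box

TASK

Put the spool of silver solder away in the drop box without picking it up: with the fingertips push it along the box's plywood feed table, in through the hanging steel flap, until it drops into the box, then draw the fingers back out so that the flap swings shut behind it. Only slide the spool, never lift it, and leave the cork bung standing where it is on the feed table.

Things in the scene. Friction and masses are not known exactly. Their poses are not given: they have to be found in the camera images.
- drop_box: Drop box, fixed to the bench. Origin on the bench top (z = 0) right under the flap; x points level from the feed table through the doorway into the box, y left seen that way, z up. Feed table: flat plywood, no rim, top 45 mm up, x -120 to +3 mm, y -105 to +105 mm. Past its edge at x = +3 it is 41 mm down to the box floor. Fixed header and clear roof, top 94 mm up.
- doorway (a point): Middle of the doorway at feed table level (box frame x 0, y 0, z 45 mm); axes as the box. 68 mm wide, 36 mm high under the hinge rod; posts at |y| 34 to 56, x -7 to +5 mm. On the table before the posts two steel guide fins, 12 mm high, 6 thick, funnel in: from x -41, |y| 54 to x -5, |y| 35 mm.
- box_inside (a point): Middle of the box's inner floor, 56 mm behind the doorway, 4 mm above the bench. The inside is x 3 to 107 mm, y -40 to +40 mm in the box frame.
- flap (a joint): Steel flap, 64 mm wide, 37 mm from hinge to lower edge, 45 g, hanging from a rod 39 mm above the feed table in the doorway. 0 = straight down, shut (2 mm gap below); grows as its lower edge swings inward and up, to 1.45 rad. It cannot swing outward; it falls shut by its own weight when nothing props it.
- spool_mid (a point): Centre (half-way up, 11 mm above its underside) of the solder spool: light grey, two flanges 42 mm across, 33 mm core, 22 mm high, about 110 g, standing on a flat flange on the feed table, loose, some 60 mm left or right of the doorway line and 75 mm before the doorway. Its yaw has no meaning.
- bung_mid (a point): Centre (half-way up, 13 mm above its underside) of the cork bung: brown, 41 mm across, 26 mm high, loose, standing on the feed table on the other side of the doorway line from the spool. To be left alone.
- bench_lamp: The room's fixed bench lamp, an obstacle that is always in the same place; nothing to be done with it. In the world frame its shade spans x 0.12 to 0.36, y -0.38 to -0.16, z 0.29 to 0.56 m; its arms run from the shade to (0.57, -0.20, 0.61) and down to its foot at (0.63, -0.47, 0). Highest point 0.61 m above the bench.

How it is judged:
By the outcome, as a careful person would: the job done as asked, in the order asked, and still so for the second after the job is handed in, with the robot touching nothing.
It also fails if it takes over 58 s, if anything falls off the work surface, if the arm or the gripper's body presses on something with over 40 N, if the wrist force passes 120 N, or if a joint passes its speed limit or range.

ROBOT

A 6-joint arm with a two-finger parallel gripper is mounted at the origin on a cart in front of the work surface, level with it; the furniture and walls round the work are solid. World frame = base frame: x ahead of the robot, y to its left, z up, the work surface at z = 0. Lengths are in m, angles in rad, forces in N, time in s.
With the tool pointing down it reaches from about 0.425 to 0.95 m from the base axis. Payload 3.5 kg.
Tool frame: the origin (TCP) lies on the centre line of the jaws, within the pads' length; the fingertips stand 11 mm ahead of it and the grasp point (between the pads) lies 8 mm behind it; y points along the fingers, x is the direction in which the jaws open and shut, and the axes are right-handed (so a half turn about y gives the same grasp; the last joint's range is limited). The gripper opens to 85 mm and grips with 20 to 120 N. Pads are 22 mm wide; open, the fingers measure 114 mm over their backs; the gripper's body (76 mm by 85 mm) begins 54 mm behind the grasp point. The pads swing forward as they close: fully open they stand 13 mm farther back than shut.
Start: joints at [1.065, 0.286, 1.577, -0, 1.279, -0.15], TCP at [0.235, 0.633, 0.242] pointing down, gripper open.
Joint ranges: [-2.77, 2.77], [-0.9, 2.22], [0.21, 2.48], [-1.53, 4.67], [0.24, 2.81], [-2.84, 2.84]. Speed limits (rad/s): [2.79, 2.79, 3.14, 3.14, 3.14, 3.14].

INTERFACE

Orientations are given as a unit quaternion [x, y, z, w].
In Python, from plant import get_state, read_camera, sign_off gives the robot as it stands.
- The arm moves only by the shell command python3 -m inch 'ROWS' [FORCE]. ROWS is JSON, a list of rows, each an object of numbers: "ax", "ay", "az": the turn, a rotation vector about the tool's x, y, z in rad; "x", "y", "z": the shift along the tool's x, y, z in mm; "hand": the closure, from -1 (fully open) to 1 (shut). In form: [{"ax": .., "ay": .., "az": .., "x": .., "y": .., "z": .., "hand": ..}, ...]. A call has 1 to 5 rows; each row shifts and turns the commanded pose from where the row before left it, along the tool's axes as they then stand; what a row does not reach is not made up. A row lasts 1/12 s, in which the tool goes at most 41.7 mm and 7.16 degrees, less where a joint would pass 70% of its speed; a pose out of reach is approached as far as the arm can. A call with a gripper value outside its range is refused whole. The fingers move at their own pace and stop on an object; FORCE is the grip in N (left out, the last holds). Time passes only in rows, so rows that do not move let the fingers close. It gives the time, the measured TCP pose, the force and the opening at its end, in the units of the state.
- get_state(): the state, without advancing time (a new reading comes with each control period).
- read_camera(name): name is "scene" or "top" or "wrist"; returns a dict with "img" (420x560x3 uint8, red, green, blue), "fov_y" (degrees; the focal length in pixels is half the picture's height over the tangent of half this angle, whatever the lens; pixels are square), "cx", "cy" (the principal point, pixels), "T" (4x4, takes a point from camera to world coordinates); the wrist camera has in their place "T_tool_cam" (4x4, takes a point from camera to tool coordinates, whose origin is the TCP and whose axes are the tool frame's). Camera axes: x right, y down, z forward; pixel columns grow to the right and rows downward; lengths in m; the calibration is good to about 2 mm. The wrist camera is an equidistant fisheye: a pixel r from the principal point sees the ray r / f radians off the axis. A picture is of the moment at which its call begins: read the wrist's pose just before it. There is no depth.
- sign_off(): hands the job in, once; it reports no verdict.
The state is a dict: "time": time; "qpos": joint angles; "dq": joint speeds; "joint_efforts": joint torques, N m; "eef_pos": TCP position; "tcp_rot": TCP orientation; "contact_force": force on the tool from outside, world axes, zero at the start; "wrist_torque": the same for the moment, N m; "opening": opening from 0.0 (shut) to 1.0 (fully open).
Only numpy, scipy, OpenCV 4.12 (cv2) and the standard library are available. Lean on these libraries where they do the work, as an engineer would, in place of code of your own. Each camera call takes 0.05 s, during which the arm holds its last target. There are 200 camera calls.

## Working session

There is one attempt and no reset: what is moved stays moved. The work goes in short steps, Python scripts to look and compute and a shell command to move; the robot and the scene stay as the last step left them, time stands still between calls to the robot, and variables do not carry over. Pictures are saved under pics/ and viewed, about 8 in all and at most 12, crops included, and the job is handed in when it is done.

```bash
mkdir -p pics
cat > h.py <<'E'
import numpy as np,cv2
from plant import get_state,read_camera
from scipy.spatial.transform import Rotation as R
def cast(c,u,v,z):
    f=c['img'].shape[0]/2/np.tan(np.radians(c['fov_y']/2))
    T=np.array(c['T']);d=T[:3,:3]@np.array([(u-c['cx'])/f,(v-c['cy'])/f,1]);o=T[:3,3]
    return o+d*(z-o[2])/d[2]
def proj(c,p):
    f=c['img'].shape[0]/2/np.tan(np.radians(c['fov_y']/2))
    q=np.linalg.inv(np.array(c['T']))@np.append(p,1)
    return c['cx']+f*q[0]/q[2],c['cy']+f*q[1]/q[2]
E
python3 - <<'E'
from h import *
s=get_state();print({k:np.round(v,3) for k,v in s.items()});print(R.from_quat(s['tcp_rot']).as_matrix().round(3))
for n in('scene','top'):
    c=read_camera(n);cv2.imwrite(f'pics/{n}0.png',c['img'][...,::-1]);print(n,c['fov_y'],c['cx'],c['cy'],np.round(c['T'],3).tolist())
E
```

```text
{'time': np.float64(0.0), 'qpos': array([ 1.065,  0.287,  1.578, -0.   ,  1.279, -0.15 ]), 'dq': array([-0.001, -0.001,  0.   , -0.001,  0.   , -0.002]), 'joint_efforts': array([-1.0000e-03, -4.0597e+01, -2.9263e+01, -0.0000e+00,  6.0000e-03,
       -0.0000e+00]), 'eef_pos': array([0.235, 0.632, 0.241]), 'tcp_rot': array([ 0.581,  0.403, -0.404, -0.58 ]), 'contact_force': array([-0.084, -0.222,  0.245]), 'wrist_torque': array([-0.005, -0.02 , -0.05 ]), 'opening': np.float64(0.994)}
[[ 0.348 -0.001 -0.937]
 [ 0.937 -0.002  0.348]
 [-0.002 -1.     0.   ]]
scene 54.902310943609564 277.79028895262996 208.2016713781808 [[-0.467, -0.547, 0.695, -0.043], [-0.884, 0.297, -0.361, 0.198], [-0.009, -0.783, -0.622, 0.617], [0.0, 0.0, 0.0, 1.0]]
top 53.468880725127605 272.3182457796254 217.16597639714735 [[0.02, -0.981, 0.195, 0.373], [-1.0, -0.022, -0.009, -0.103], [0.013, -0.195, -0.981, 0.916], [0.0, 0.0, 0.0, 1.0]]
```

View pics/top0.png

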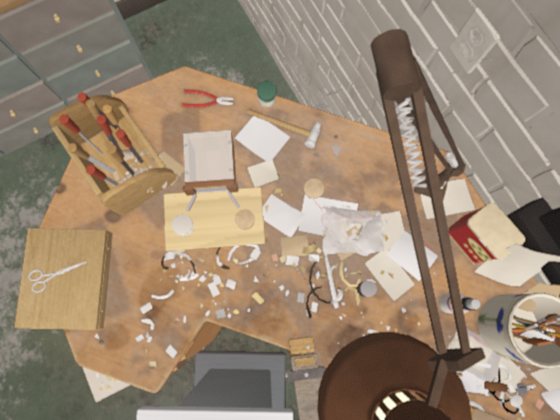

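View pics/scene0.png

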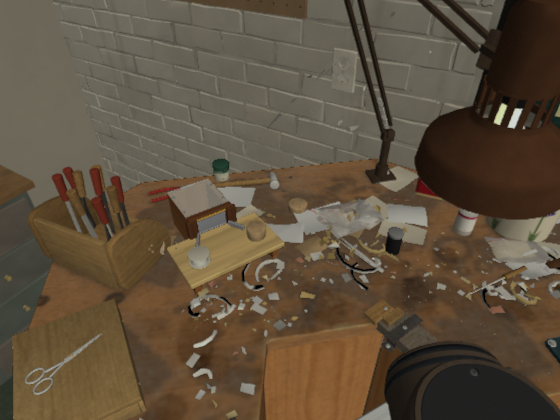

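The top view shows the feed table at about (164–264, 188–248), the spool at (182,224) on the left and the bung at (245,218) on the right. The box is beyond, with the fins at about (195,200) and (232,198). Next I'll enlarge and measure.

Run:
```python
from h import *
c=read_camera('top');im=c['img'][...,::-1]
cv2.imwrite('pics/crop1.png',cv2.resize(im[120:260,150:280],None,fx=5.5,fy=4.2*1.0,interpolation=cv2.INTER_CUBIC) if 0 else cv2.resize(im[125:255,150:280],(598,598),interpolation=cv2.INTER_CUBIC))
hsv=cv2.cvtColor(im,cv2.COLOR_BGR2HSV)
m=cv2.inRange(hsv,(15,60,150),(32,200,255));m[:180]=0;m[255:]=0;m[:,:155]=0;m[:,272:]=0
m=cv2.morphologyEx(m,cv2.MORPH_OPEN,np.ones((3,3)))
n,l,st,ce=cv2.connectedComponentsWithStats(m);k=1+st[1:,4].argmax()
h=cv2.convexHull(np.argwhere(l==k)[:,::-1].astype(np.int32))
r=cv2.minAreaRect(h);b=cv2.boxPoints(r);print(st[k],b)
W=np.array([cast(c,u,v,.045) for u,v in b]);print(W.round(4));print([np.linalg.norm(W[i]-W[i-1]).round(4) for i in range(4)])
for q in hsv[224,178:188:3],hsv[218,241:250:3],hsv[235,210:216:3]:print(q.tolist())
```

```text
[ 155  187  111   68 5394] [[151.46191 193.46703]
 [261.47208 185.60915]
 [266.09137 250.27919]
 [156.0812  258.1371 ]]
[[ 0.5921  0.1496  0.045 ]
 [ 0.6151 -0.0858  0.045 ]
 [ 0.4751 -0.099   0.045 ]
 [ 0.4538  0.1295  0.045 ]]
[np.float64(0.1398), np.float64(0.2366), np.float64(0.1406), np.float64(0.2295)]
[[17, 27, 218], [18, 26, 217], [18, 28, 217], [17, 27, 217]]
[[17, 78, 205], [17, 78, 208], [17, 78, 210]]
[[20, 84, 227], [20, 85, 227]]
```

View pics/crop1.png

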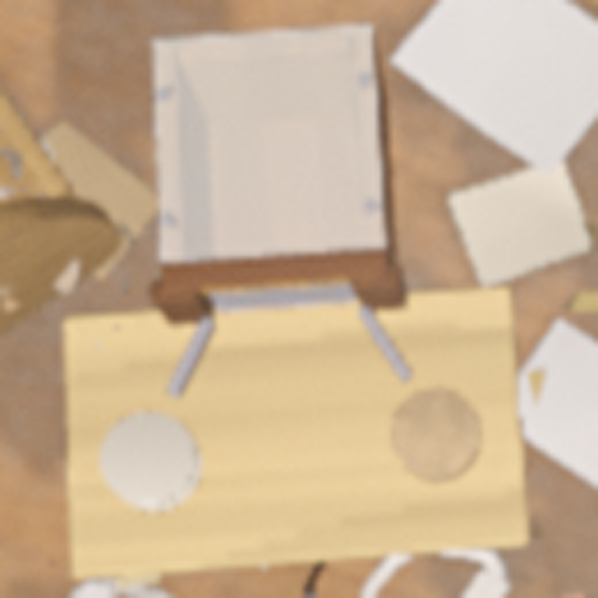

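The crop (scale 4.6) puts the table corners at (76,577), (527,544), (511,290) and (64,318). The spool top is at (151,461), the bung top at (437,435), and the fin tips at (177,390) and (406,377).

```bash
cat >> h.py <<'E'
def crop(p): return np.array(p)/4.6+[150,125]
E
python3 - <<'E'
from h import *
c=read_camera('top')
g=lambda p,z:cast(c,*crop(p),z)
FL,FR,RR,RL=[g(p,.045) for p in((76,577),(527,544),(511,290),(64,318))]
print('edges',[np.linalg.norm(a-b).round(4) for a,b in((FL,FR),(FR,RR),(RR,RL),(RL,FL))])
yb=((FL-FR)+(RL-RR));yb/=np.linalg.norm(yb);xb=np.array([yb[1],-yb[0],0])
mid=(FL+FR+RL+RR)/4
O=mid+xb*.0585; O[2]=0
yaw=np.arctan2(xb[1],xb[0]);print('O',O.round(4),'yaw',yaw)
def inb(p):d=p-O;return np.round([d@xb*1e3,d@yb*1e3,p[2]*1e3],1)
for n,p,z in(('spool',(151,461),.067),('bung',(437,435),.071),('finL',(177,388),.057),('finR',(406,375),.057),('roofFL',(160,264),.094),('roofFR',(386,247),.094),('postL',(212,316),.057),('postR',(360,303),.057),('FL',(76,577),.045),('RR',(511,290),.045)):
    w=g(p,z);print(n,w.round(4),inb(w))
s=get_state();print(R.from_quat(s['tcp_rot']).as_matrix().round(3),s['eef_pos'],s['time'])
np.savez('box.npz',O=O,xb=xb,yb=yb)
# second view of spool/bung
c2=read_camera('scene')
for y,z,n in((.06,.067,'spool'),):pass
for n,p,z in(('spool',(151,461),.067),('bung',(437,435),.071),('finL',(177,388),.057)):print(n,'scene px',np.round(proj(c2,g(p,z)),1))
im=c2['img'][...,::-1]
cv2.imwrite('pics/crop2.png',cv2.resize(im[170:300,150:300],(750,650)))
E
```

```text
edges [np.float64(0.2053), np.float64(0.1203), np.float64(0.2088), np.float64(0.1218)]
O [0.5985 0.0182 0.    ] yaw 0.09172195868160987
spool [0.5207 0.0737 0.067 ] [-72.4  62.4  67. ]
bung [ 0.5347 -0.0542  0.071 ] [-70.2 -66.2  71. ]
finL [0.5565 0.066  0.057 ] [-37.4  51.5  57. ]
finR [ 0.565  -0.0383  0.057 ] [-38.6 -53.1  57. ]
roofFL [0.6046 0.0696 0.094 ] [10.7 50.6 94. ]
roofFR [ 0.6148 -0.0301  0.094 ] [ 11.8 -49.6  94. ]
postL [0.5908 0.052  0.057 ] [-4.6 34.3 57. ]
postR [ 0.5986 -0.0158  0.057 ] [ -3.1 -33.9  57. ]
FL [0.4703 0.1089 0.045 ] [-119.4  102.1   45. ]
RR [ 0.6097 -0.0851  0.045 ] [   1.6 -103.9   45. ]
[[ 0.348 -0.001 -0.937]
 [ 0.937 -0.001  0.348]
 [-0.001 -1.     0.   ]] [0.23491537 0.63237463 0.24144962] 0.2
spool scene px [200.5 252.5]
bung scene px [257.2 226. ]
finL scene px [198.8 243.7]
```

View pics/crop2.png

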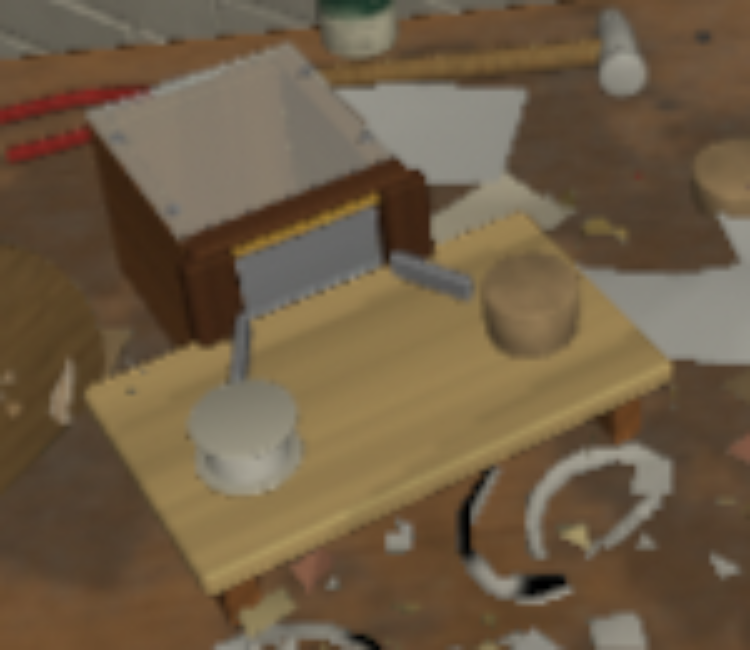

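The scene view agrees with the top view: the spool top measures about (198.6,253.6) against a predicted (200.5,252.5), a 2 mm difference. The table edges and fins also fit the given sizes. Now I'll turn the tool so its z axis lies along box +y, set a finger gap of about 20 mm as a cradle, and go over to the spool's left side.

```bash
cat >> h.py <<'E'
def rep():
    b=np.load('box.npz');s=get_state();M=R.from_quat(s['tcp_rot']).as_matrix();d=s['eef_pos']-b['O']
    f=lambda v:np.round([v@b['xb'],v@b['yb'],v[2]],3)
    print('t',round(float(s['time']),2),'TCP box mm',(f(d)*1000).round(1),'open',round(float(s['opening']),3),'F',f(s['contact_force']).round(1),'toolx',f(M[:,0]),'tooly',f(M[:,1]),'toolz',f(M[:,2]),'q6',round(float(s['qpos'][5]),2))
E
(python3 -m inch '[{"ay":0.1124,"hand":0.53},{"ay":0.1124,"hand":0.53},{"ay":0.1124,"hand":0.53},{"ay":0.1124,"hand":0.53},{"ay":0.1124,"hand":0.53}]' 20
python3 -m inch '[{"ay":0.1124,"hand":0.53},{"ay":0.1124,"hand":0.53},{"ay":0.1124,"hand":0.53},{"ay":0.1124,"hand":0.53},{"ay":0.1124,"hand":0.53}]'
python3 -m inch '[{"x":15.5,"z":-36,"hand":0.53},{"x":15.5,"z":-36,"hand":0.53},{"x":15.5,"z":-36,"hand":0.53},{"x":15.5,"z":-36,"hand":0.53},{"x":15.5,"z":-36,"hand":0.53}]'
python3 -m inch '[{"x":15.5,"z":-36,"hand":0.53},{"x":15.5,"z":-36,"hand":0.53},{"x":15.5,"z":-36,"hand":0.53},{"x":15.5,"z":-36,"hand":0.53},{"x":15.5,"z":-36,"hand":0.53}]')|tail -1
python3 -c "
from h import *
rep();c=read_camera('wrist');print(np.round(c['T_tool_cam'],3).tolist())"
```

```text
t 0.25 TCP box mm [-306.  645.  242.] open 1.001 F [-0.1 -0.1 -0. ] toolx [ 0.433  0.902 -0.001] tooly [-0.001 -0.001 -1.   ] toolz [-0.902  0.433  0.   ] q6 -0.15
[[1.0, -0.0, -0.0, -0.001], [0.0, -0.277, 0.961, -0.132], [-0.001, -0.961, -0.277, 0.071], [0.0, 0.0, 0.0, 1.0]]validation failed for argument at $[0]...
validation failed for argument at $[0]...
validation failed for argument at $[0]...
validation failed for argument at $[0]...
```

The rows were refused, most likely because every field is required. I'll test that.

```bash
python3 -m inch '[{"ax":0,"ay":0.1124,"az":0,"x":0,"y":0,"z":0,"hand":0.53}]' 20; python3 -c "
from h import *
rep()"
```

```text
time: 0.38
eef_pos: [0.2351, 0.6326, 0.2421]
tcp_rot: [0.603, 0.37, -0.37, -0.603]
contact_force: [-0.8, 0.5, 0.1]
opening: 0.882
t 0.38 TCP box mm [-306.  645.  242.] open 0.882 F [-0.8  0.6  0.1] toolx [ 0.533  0.846 -0.   ] tooly [-0. -0. -1.] toolz [-0.846  0.533  0.   ] q6 -0.04
```

```bash
(python3 -m inch '[{"ax":0,"ay":0.1124,"az":0,"x":0,"y":0,"z":0,"hand":0.53},{"ax":0,"ay":0.1124,"az":0,"x":0,"y":0,"z":0,"hand":0.53},{"ax":0,"ay":0.1124,"az":0,"x":0,"y":0,"z":0,"hand":0.53},{"ax":0,"ay":0.1124,"az":0,"x":0,"y":0,"z":0,"hand":0.53},{"ax":0,"ay":0.1124,"az":0,"x":0,"y":0,"z":0,"hand":0.53}]'
python3 -m inch '[{"ax":0,"ay":0.1124,"az":0,"x":0,"y":0,"z":0,"hand":0.53},{"ax":0,"ay":0.1124,"az":0,"x":0,"y":0,"z":0,"hand":0.53},{"ax":0,"ay":0.1124,"az":0,"x":0,"y":0,"z":0,"hand":0.53},{"ax":0,"ay":0.1124,"az":0,"x":0,"y":0,"z":0,"hand":0.53},{"ax":0,"ay":0,"az":0,"x":0,"y":0,"z":0,"hand":0.53}]'
python3 -m inch '[{"ax":0,"ay":0,"az":0,"x":15.5,"y":0,"z":-36,"hand":0.53},{"ax":0,"ay":0,"az":0,"x":15.5,"y":0,"z":-36,"hand":0.53},{"ax":0,"ay":0,"az":0,"x":15.5,"y":0,"z":-36,"hand":0.53},{"ax":0,"ay":0,"az":0,"x":15.5,"y":0,"z":-36,"hand":0.53},{"ax":0,"ay":0,"az":0,"x":15.5,"y":0,"z":-36,"hand":0.53}]'
python3 -m inch '[{"ax":0,"ay":0,"az":0,"x":15.5,"y":0,"z":-36,"hand":0.53},{"ax":0,"ay":0,"az":0,"x":15.5,"y":0,"z":-36,"hand":0.53},{"ax":0,"ay":0,"az":0,"x":15.5,"y":0,"z":-36,"hand":0.53},{"ax":0,"ay":0,"az":0,"x":15.5,"y":0,"z":-36,"hand":0.53},{"ax":0,"ay":0,"az":0,"x":15.5,"y":0,"z":-36,"hand":0.53}]')|grep force; python3 -c "
from h import *
rep()"
```

```text
contact_force: [-0.7, -0.0, -0.3]
contact_force: [-0.3, -0.4, -0.8]
contact_force: [0.9, -0.4, 0.7]
contact_force: [0.8, 0.9, 1.0]
t 2.05 TCP box mm [-151.  283.  243.] open 0.235 F [0.9 0.9 1. ] toolx [1.    0.003 0.001] tooly [ 0.001  0.    -1.   ] toolz [-0.003  1.     0.   ] q6 0.3
```

```bash
(python3 -m inch '[{"ax":0,"ay":0,"az":0,"x":15.5,"y":0,"z":-36,"hand":0.53},{"ax":0,"ay":0,"az":0,"x":15.5,"y":0,"z":-36,"hand":0.53},{"ax":0,"ay":0,"az":0,"x":15.5,"y":10,"z":-36,"hand":0.53},{"ax":0,"ay":0,"az":0,"x":15.5,"y":30,"z":-36,"hand":0.53},{"ax":0,"ay":0,"az":0,"x":15.5,"y":30,"z":-31,"hand":0.53}]'
python3 -m inch '[{"ax":0,"ay":0,"az":0,"x":0,"y":30,"z":0,"hand":0.53},{"ax":0,"ay":0,"az":0,"x":0,"y":30,"z":0,"hand":0.53},{"ax":0,"ay":0,"az":0,"x":0,"y":0,"z":0,"hand":0.53},{"ax":0,"ay":0,"az":0,"x":0,"y":0,"z":0,"hand":0.53}]')|grep force; python3 -c "
from h import *
rep();c=read_camera('wrist');cv2.imwrite('pics/w1.png',c['img'][...,::-1]);print(c['fov_y'],c['cx'],c['cy'])"
```

```text
contact_force: [0.5, 1.1, -0.7]
contact_force: [0.4, -0.1, 0.0]
t 2.8 TCP box mm [-79. 118. 118.] open 0.236 F [ 0.4 -0.2  0. ] toolx [ 1.     0.001 -0.004] tooly [-0.004  0.    -1.   ] toolz [-0.001  1.     0.   ] q6 -0.04
65.70646984690485 276.6188206868988 212.41229797688047
```

View pics/w1.png

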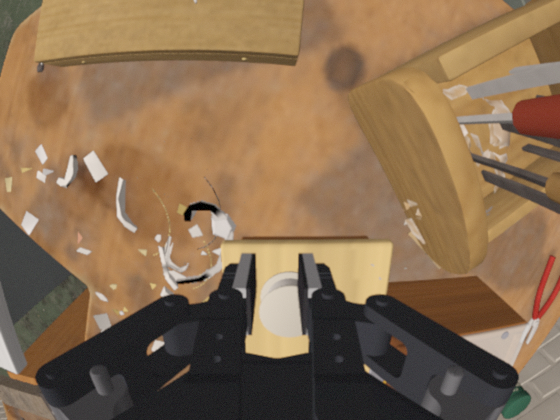

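The wrist view shows the spool between and below the finger pair, centred near (287,305), just right (+x) of the fingers' centre line at column 277. I'll cast that pixel.

```bash
cat >> h.py <<'E'
def wcast(c,s,u,v,z):
    f=210/np.tan(np.radians(c['fov_y']/2));d=np.array([u-c['cx'],v-c['cy']]);r=np.hypot(*d);a=r/f
    ray=np.array([*(np.sin(a)*d/r),np.cos(a)])
    T=np.eye(4);T[:3,:3]=R.from_quat(s['tcp_rot']).as_matrix();T[:3,3]=s['eef_pos'];T=T@np.array(c['T_tool_cam'])
    w=T[:3,:3]@ray;o=T[:3,3];p=o+w*(z-o[2])/w[2]
    b=np.load('box.npz');e=p-b['O'];return np.round([e@b['xb']*1e3,e@b['yb']*1e3,p[2]*1e3],1)
E
python3 - <<'E'
from h import *
s=get_state();c=read_camera('wrist')
for n,u,v,z in(('spool ctr',287,307,.067),('spool far-edge(+y)',287,273,.067),('tableL back-left corner',391,241,.045),('table front-left',222,241,.045)):print(n,wcast(c,s,u,v,z))
E
```

```text
spool ctr [-70.7  69.6  67. ]
spool far-edge(+y) [-71.1  95.3  67. ]
tableL back-left corner [  3.8 107.8  45. ]
table front-left [-115.3  108.5   45. ]
```

The far edge cast at the lower flange height gives y≈84, which matches a spool centre at about (-71, 62). I'll line up at x≈-75 and y≈107, then go down feeling for the table.

```bash
(python3 -m inch '[{"ax":0,"ay":0,"az":0,"x":4,"y":15,"z":-11,"hand":0.53},{"ax":0,"ay":0,"az":0,"x":0,"y":15,"z":0,"hand":0.53},{"ax":0,"ay":0,"az":0,"x":0,"y":14,"z":0,"hand":0.53},{"ax":0,"ay":0,"az":0,"x":0,"y":0,"z":0,"hand":0.53},{"ax":0,"ay":0,"az":0,"x":0,"y":0,"z":0,"hand":0.53}]'
python3 -m inch '[{"ax":0,"ay":0,"az":0,"x":0,"y":3,"z":0,"hand":0.53},{"ax":0,"ay":0,"az":0,"x":0,"y":0,"z":0,"hand":0.53}]'
python3 -m inch '[{"ax":0,"ay":0,"az":0,"x":0,"y":3,"z":0,"hand":0.53},{"ax":0,"ay":0,"az":0,"x":0,"y":0,"z":0,"hand":0.53}]'
python3 -m inch '[{"ax":0,"ay":0,"az":0,"x":0,"y":3,"z":0,"hand":0.53},{"ax":0,"ay":0,"az":0,"x":0,"y":0,"z":0,"hand":0.53}]'
)|grep -E "force|pos"; python3 -c "
from h import *
rep();c=read_camera('wrist');cv2.imwrite('pics/w2.png',c['img'][...,::-1])"
```

```text
eef_pos: [0.5166, 0.119, 0.0774]
contact_force: [-0.2, 1.0, 0.2]
eef_pos: [0.5167, 0.1188, 0.0743]
contact_force: [-0.6, -0.1, -0.8]
eef_pos: [0.5159, 0.1186, 0.0701]
contact_force: [0.0, 0.7, 0.3]
eef_pos: [0.5154, 0.1185, 0.0664]
contact_force: [0.3, -0.2, -0.7]
t 3.82 TCP box mm [-74. 108.  66.] open 0.236 F [ 0.2 -0.3 -0.7] toolx [ 1.    -0.001 -0.001] tooly [-0.001  0.    -1.   ] toolz [0.001 1.    0.   ] q6 -0.06
```

```bash
(python3 -m inch '[{"ax":0,"ay":0,"az":0,"x":0,"y":2,"z":0,"hand":0.53},{"ax":0,"ay":0,"az":0,"x":0,"y":0,"z":0,"hand":0.53}]'
python3 -m inch '[{"ax":0,"ay":0,"az":0,"x":0,"y":2,"z":0,"hand":0.53},{"ax":0,"ay":0,"az":0,"x":0,"y":0,"z":0,"hand":0.53}]'
python3 -m inch '[{"ax":0,"ay":0,"az":0,"x":0,"y":0,"z":-8,"hand":0.53},{"ax":0,"ay":0,"az":0,"x":0,"y":0,"z":-8,"hand":0.53},{"ax":0,"ay":0,"az":0,"x":0,"y":0,"z":-4,"hand":0.53},{"ax":0,"ay":0,"az":0,"x":0,"y":0,"z":-4,"hand":0.53},{"ax":0,"ay":0,"az":0,"x":0,"y":0,"z":0,"hand":0.53}]'
)|grep -E "force|pos"; python3 -c "
from h import *
rep();c=read_camera('wrist');t=read_camera('top');a=c['img'][200:420,180:400,::-1];b=t['img'][125:265,150:280,::-1]
cv2.imwrite('pics/w3.png',np.hstack([cv2.resize(a,(400,400)),cv2.resize(b,(371,400))]))"
```

```text
eef_pos: [0.5154, 0.1185, 0.0644]
contact_force: [0.3, 0.6, 0.4]
eef_pos: [0.5154, 0.1185, 0.0623]
contact_force: [0.1, 0.1, -0.7]
eef_pos: [0.518, 0.0936, 0.0628]
contact_force: [-1.2, 0.4, -0.2]
t 4.62 TCP box mm [-73.  82.  63.] open 0.231 F [-1.2  0.5 -0.2] toolx [ 1.    -0.002  0.   ] tooly [ 0. -0. -1.] toolz [ 0.002  1.    -0.   ] q6 -0.1
```

View pics/w3.png

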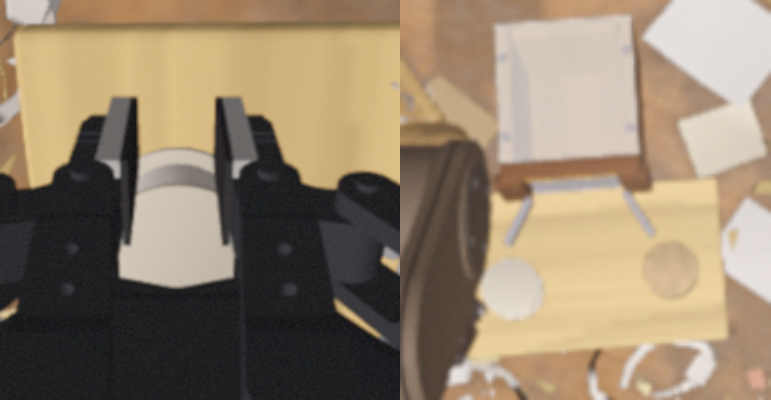

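The wrist picture (left) shows the spool nested upright between the fingertips. In the top view it has moved to px ≈(189,226), so it is sliding along box −y, and the bung is undisturbed. I'll continue the push.

```bash
(python3 -m inch '[{"ax":0,"ay":0,"az":0,"x":0,"y":0,"z":-5,"hand":0.53},{"ax":0,"ay":0,"az":0,"x":0,"y":0,"z":-5,"hand":0.53},{"ax":0,"ay":0,"az":0,"x":-1,"y":0,"z":-5,"hand":0.53},{"ax":0,"ay":0,"az":0,"x":-1,"y":0,"z":-5,"hand":0.53},{"ax":0,"ay":0,"az":0,"x":0,"y":0,"z":-5,"hand":0.53}]'
python3 -m inch '[{"ax":0,"ay":0,"az":0,"x":0,"y":0,"z":-5,"hand":0.53},{"ax":0,"ay":0,"az":0,"x":0,"y":0,"z":-5,"hand":0.53},{"ax":0,"ay":0,"az":0,"x":0,"y":0,"z":-5,"hand":0.53},{"ax":0,"ay":0,"az":0,"x":0,"y":0,"z":-4,"hand":0.53},{"ax":0,"ay":0,"az":0,"x":0,"y":0,"z":-2,"hand":0.53}]'
python3 -m inch '[{"ax":0,"ay":0,"az":0,"x":0,"y":0,"z":0,"hand":0.53}]'
)|grep -E "force"
cat >> h.py <<'E'
def topspool():
    t=read_camera('top');im=t['img'][...,::-1];h=cv2.cvtColor(np.ascontiguousarray(im),cv2.COLOR_BGR2HSV)
    m=cv2.inRange(h,(8,10,185),(25,45,255))
    keep=np.zeros_like(m);keep[190:252,165:262]=255;m&=keep;m=cv2.morphologyEx(m,cv2.MORPH_OPEN,np.ones((3,3)))
    n,l,st,ce=cv2.connectedComponentsWithStats(m);b=np.load('box.npz')
    for k in range(1,n):
        if st[k,4]>100:
            p=cast(t,*ce[k],.067)-b['O'];print('grey',st[k].tolist(),ce[k].round(1),'box',(p@b['xb']*1e3).round(1),(p@b['yb']*1e3).round(1))
    return im
E
python3 -c "
from h import *
rep();im=topspool();cv2.imwrite('pics/t4.png',cv2.resize(im[125:265,150:280],(557,600)))"
```

```text
contact_force: [-0.3, -0.3, -0.1]
contact_force: [1.1, 0.9, -0.6]
contact_force: [-0.0, 0.6, -0.6]
t 5.63 TCP box mm [-75.  37.  63.] open 0.235 F [ 0.   0.6 -0.6] toolx [ 1.    -0.001  0.   ] tooly [ 0. -0. -1.] toolz [ 0.001  1.    -0.   ] q6 -0.19
grey [204, 216, 18, 21, 274] [212.6 226.5] box -79.3 1.5
```

View pics/t4.png

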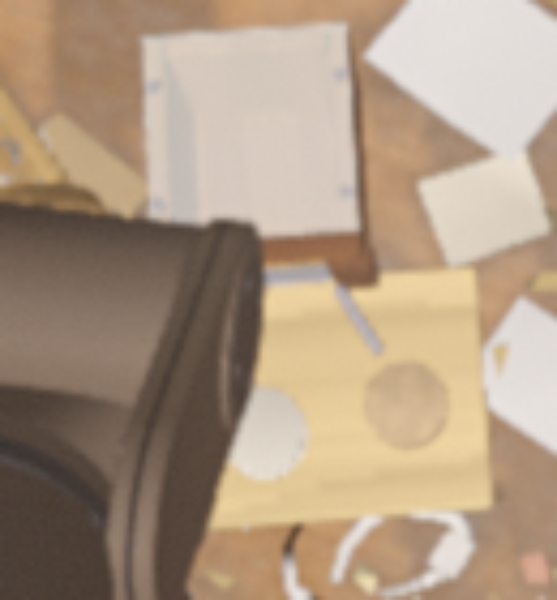

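The spool's right edge is at px ≈222, so its centre is near (211,226), which is box y ≈ +4.5. One more 4–5 mm push, then I'll back off, lift, turn 90° and go behind it.

```bash
(python3 -m inch '[{"ax":0,"ay":0,"az":0,"x":0,"y":0,"z":-3,"hand":0.53},{"ax":0,"ay":0,"az":0,"x":0,"y":0,"z":-2,"hand":0.53},{"ax":0,"ay":0,"az":0,"x":0,"y":0,"z":0,"hand":0.53}]'
python3 -m inch '[{"ax":0,"ay":0,"az":0,"x":0,"y":0,"z":10,"hand":0.53},{"ax":0,"ay":0,"az":0,"x":0,"y":0,"z":15,"hand":0.53},{"ax":0,"ay":0,"az":0,"x":0,"y":-20,"z":5,"hand":0.53},{"ax":0,"ay":0,"az":0,"x":0,"y":-30,"z":0,"hand":0.53},{"ax":0,"ay":0,"az":0,"x":0,"y":-30,"z":0,"hand":0.53}]'
python3 -m inch '[{"ax":0,"ay":0,"az":0,"x":-25,"y":0,"z":-15,"hand":0.53},{"ax":0,"ay":0,"az":0,"x":-25,"y":0,"z":-15,"hand":0.53},{"ax":0,"ay":0,"az":0,"x":0,"y":0,"z":-15,"hand":0.53},{"ax":0,"ay":0,"az":0,"x":0,"y":0,"z":-15,"hand":0.53},{"ax":0,"ay":0,"az":0,"x":0,"y":0,"z":0,"hand":0.53}]'
python3 -m inch '[{"ax":0,"ay":-0.12,"az":0,"x":0,"y":0,"z":0,"hand":0.53},{"ax":0,"ay":-0.12,"az":0,"x":0,"y":0,"z":0,"hand":0.53},{"ax":0,"ay":-0.12,"az":0,"x":0,"y":0,"z":0,"hand":0.53},{"ax":0,"ay":-0.12,"az":0,"x":0,"y":0,"z":0,"hand":0.53},{"ax":0,"ay":-0.12,"az":0,"x":0,"y":0,"z":0,"hand":0.53}]'
python3 -m inch '[{"ax":0,"ay":-0.12,"az":0,"x":0,"y":0,"z":0,"hand":0.53},{"ax":0,"ay":-0.12,"az":0,"x":0,"y":0,"z":0,"hand":0.53},{"ax":0,"ay":-0.12,"az":0,"x":0,"y":0,"z":0,"hand":0.53},{"ax":0,"ay":-0.12,"az":0,"x":0,"y":0,"z":0,"hand":0.53},{"ax":0,"ay":-0.12,"az":0,"x":0,"y":0,"z":0,"hand":0.53}]'
python3 -m inch '[{"ax":0,"ay":-0.12,"az":0,"x":0,"y":0,"z":0,"hand":0.53},{"ax":0,"ay":-0.12,"az":0,"x":0,"y":0,"z":0,"hand":0.53},{"ax":0,"ay":-0.12,"az":0,"x":0,"y":0,"z":0,"hand":0.53},{"ax":0,"ay":-0.01,"az":0,"x":0,"y":0,"z":0,"hand":0.53},{"ax":0,"ay":0,"az":0,"x":0,"y":0,"z":0,"hand":0.53}]'
)|grep -E "force"
python3 -c "
from h import *
rep();topspool();c=read_camera('wrist');cv2.imwrite('pics/w5.png',c['img'][...,::-1])"
```

```text
contact_force: [-0.6, -0.7, 0.0]
contact_force: [0.7, 0.8, 0.3]
contact_force: [0.4, -0.4, 0.6]
contact_force: [0.0, 0.3, -1.0]
contact_force: [-0.5, -0.0, -0.1]
contact_force: [0.1, -1.5, -0.5]
t 8.02 TCP box mm [-125.    3.  143.] open 0.228 F [-0.1 -1.5 -0.5] toolx [0.003 1.    0.   ] tooly [-0.  0. -1.] toolz [-1.     0.003  0.   ] q6 -1.85
```

View pics/w5.png

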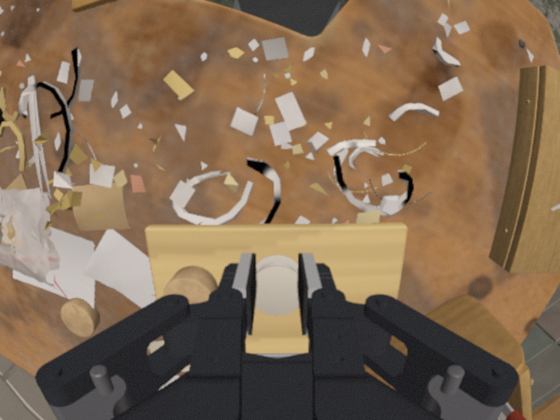

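The wrist view shows the spool centred at column ≈277, directly ahead of the fingers, and the bung standing at (192,285). The table's front edge is at row 226, from column 148 to 405. I'll check the lateral alignment.

Run:
```python
from h import *
s=get_state();c=read_camera('wrist')
for n,u,v,z in(('corner R',148,227,.045),('corner L',405,226,.045),('spool low edge',277,257,.046),('bung top ctr',193,285,.071)):print(n,wcast(c,s,u,v,z))
h=cv2.cvtColor(c['img'],cv2.COLOR_RGB2HSV);m=cv2.inRange(h[255:320,258:298],(0,0,120),(30,50,255));xs=np.argwhere(m)
for r in(15,25,40): print(r+255,[x+258 for y,x in xs if y==r][:1],[x+258 for y,x in xs if y==r][-1:])
```

```text
corner R [-118.8  -98.4   45. ]
corner L [-118.8  103.5   45. ]
spool low edge [-95.    2.9  46. ]
bung top ctr [-83.2 -58.1  71. ]
270 [np.int64(258)] [np.int64(297)]
280 [np.int64(258)] [np.int64(297)]
295 [np.int64(258)] [np.int64(297)]
```

The wrist view puts the table's centre line at y≈+2.5 and the top view at about −1. The spool is within 1 mm or so of that line, so I'll aim the cradle at y≈1.5. Going down and pushing towards the flap.

```bash
(python3 -m inch '[{"ax":0,"ay":-0.003,"az":0,"x":-1.5,"y":25,"z":0,"hand":0.53},{"ax":0,"ay":0,"az":0,"x":0,"y":25,"z":0,"hand":0.53},{"ax":0,"ay":0,"az":0,"x":0,"y":20,"z":0,"hand":0.53},{"ax":0,"ay":0,"az":0,"x":0,"y":10,"z":0,"hand":0.53},{"ax":0,"ay":0,"az":0,"x":0,"y":0,"z":0,"hand":0.53}]'
python3 -m inch '[{"ax":0,"ay":0,"az":0,"x":0,"y":0,"z":-10,"hand":0.53},{"ax":0,"ay":0,"az":0,"x":0,"y":0,"z":-10,"hand":0.53},{"ax":0,"ay":0,"az":0,"x":0,"y":0,"z":-5,"hand":0.53},{"ax":0,"ay":0,"az":0,"x":0,"y":0,"z":-5,"hand":0.53},{"ax":0,"ay":0,"az":0,"x":0,"y":0,"z":-5,"hand":0.53}]'
python3 -m inch '[{"ax":0,"ay":0,"az":0,"x":0,"y":0,"z":-5,"hand":0.53},{"ax":0,"ay":0,"az":0,"x":0,"y":0,"z":-5,"hand":0.53},{"ax":0,"ay":0,"az":0,"x":0,"y":0,"z":-5,"hand":0.53},{"ax":0,"ay":0,"az":0,"x":0,"y":0,"z":-5,"hand":0.53},{"ax":0,"ay":0,"az":0,"x":0,"y":0,"z":-5,"hand":0.53}]'
python3 -m inch '[{"ax":0,"ay":0,"az":0,"x":0,"y":0,"z":-5,"hand":0.53},{"ax":0,"ay":0,"az":0,"x":0,"y":0,"z":-5,"hand":0.53},{"ax":0,"ay":0,"az":0,"x":0,"y":0,"z":-5,"hand":0.53},{"ax":0,"ay":0,"az":0,"x":0,"y":0,"z":0,"hand":0.53}]'
)|grep -E "force"
python3 -c "
from h import *
rep();c=read_camera('wrist');t=read_camera('scene');a=c['img'][200:420,180:400,::-1];b=t['img'][170:290,150:270,::-1]
cv2.imwrite('pics/w6.png',np.hstack([cv2.resize(a,(400,400)),cv2.resize(b,(400,400))]))"
```

```text
contact_force: [-0.6, 0.4, -0.8]
contact_force: [-0.8, -0.8, 0.5]
contact_force: [-0.6, 0.4, 0.2]
contact_force: [0.1, 0.0, 0.4]
t 9.75 TCP box mm [-49.   1.  63.] open 0.232 F [0.1 0.  0.4] toolx [-0.002  1.    -0.   ] tooly [ 0.001 -0.    -1.   ] toolz [-1.    -0.002 -0.001] q6 -1.82
```

View pics/w6.png

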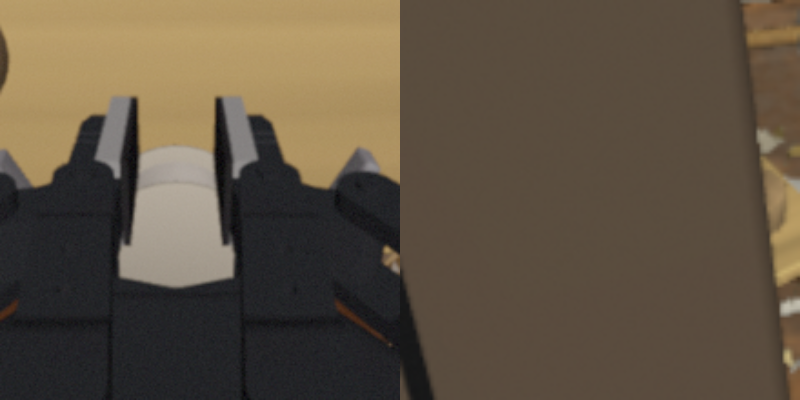

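The fingers cradle the spool symmetrically between the fins. By the fin tips the door line is 1–2 mm further towards +y, so I'll correct by 1.5 mm. Now pushing through the flap, tilting the tool so the tips go in under the header.

```bash
(python3 -m inch '[{"ax":0,"ay":0,"az":0,"x":0.5,"y":0,"z":-5,"hand":0.53},{"ax":0,"ay":0,"az":0,"x":0.5,"y":0,"z":-5,"hand":0.53},{"ax":0,"ay":0,"az":0,"x":0.5,"y":0,"z":-4,"hand":0.53},{"ax":0,"ay":0,"az":0,"x":0,"y":0,"z":-4,"hand":0.53},{"ax":0,"ay":0,"az":0,"x":0,"y":0,"z":-4,"hand":0.53}]'
python3 -c "
from h import *
rep()"
python3 -m inch '[{"ax":-0.1,"ay":0,"az":0,"x":0,"y":-1,"z":0,"hand":0.53},{"ax":-0.1,"ay":0,"az":0,"x":0,"y":-1,"z":0,"hand":0.53},{"ax":-0.1,"ay":0,"az":0,"x":0,"y":0,"z":-1,"hand":0.53},{"ax":-0.1,"ay":0,"az":0,"x":0,"y":0,"z":-1,"hand":0.53},{"ax":-0.1,"ay":0,"az":0,"x":0,"y":0,"z":-1,"hand":0.53}]'
)|grep -E "force|TCP"
python3 -c "
from h import *
rep();c=read_camera('wrist');t=read_camera('top');a=c['img'][180:400,180:400,::-1];b=t['img'][125:245,150:270,::-1]
cv2.imwrite('pics/w7.png',np.hstack([cv2.resize(a,(400,400)),cv2.resize(b,(400,400))]))"
```

```text
contact_force: [-1.4, 1.2, 1.0]
t 10.27 TCP box mm [-28.   3.  63.] open 0.237 F [-1.3  1.3  1. ] toolx [-0.002  1.     0.   ] tooly [-0.  0. -1.] toolz [-1.    -0.002  0.   ] q6 -1.81
contact_force: [0.4, 0.9, -0.1]
t 10.68 TCP box mm [-25.   2.  67.] open 0.24 F [ 0.5  0.9 -0.1] toolx [-0.001  1.    -0.002] tooly [ 0.485 -0.001 -0.874] toolz [-0.874 -0.002 -0.485] q6 -2.22
```

View pics/w7.png

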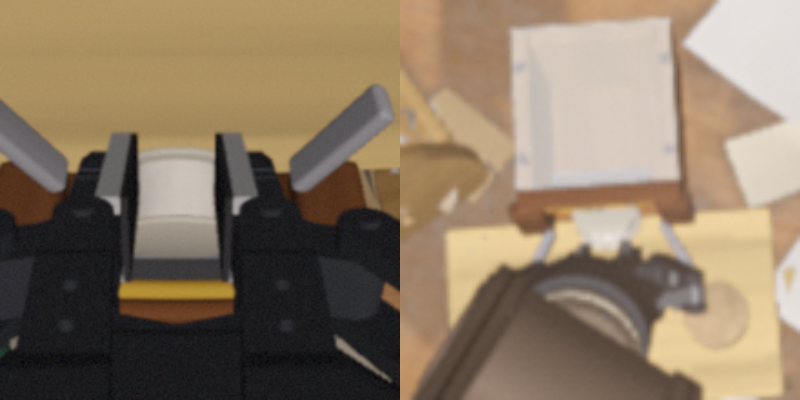

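The wrist view shows the spool's rear still held by the tips and its front under the lifted flap. The fins sit symmetric on both sides, and the top view shows the box, with the bung untouched. Advancing about 10 mm more in steps.

```bash
(python3 -m inch '[{"ax":0,"ay":0,"az":0,"x":0,"y":1.5,"z":-2.6,"hand":0.53},{"ax":0,"ay":0,"az":0,"x":0,"y":1.5,"z":-2.6,"hand":0.53}]'
python3 -m inch '[{"ax":0,"ay":0,"az":0,"x":0,"y":1.5,"z":-2.6,"hand":0.53},{"ax":0,"ay":0,"az":0,"x":0,"y":0.5,"z":-0.9,"hand":0.53},{"ax":0,"ay":0,"az":0,"x":0,"y":0,"z":0,"hand":0.53}]'
)|grep -E "force|TCP"
python3 -c "
from h import *
rep();c=read_camera('wrist');t=read_camera('top');a=c['img'][180:400,180:400,::-1];b=t['img'][125:245,150:270,::-1]
cv2.imwrite('pics/w8.png',np.hstack([cv2.resize(a,(400,400)),cv2.resize(b,(400,400))]))"
```

```text
contact_force: [-0.2, -0.5, 0.7]
contact_force: [-0.0, -0.6, 0.1]
t 11.2 TCP box mm [-14.   3.  66.] open 0.238 F [-0.1 -0.6  0.1] toolx [-0.002  1.    -0.   ] tooly [ 0.48   0.001 -0.877] toolz [-0.877 -0.002 -0.48 ] q6 -2.2
```

View pics/w8.png

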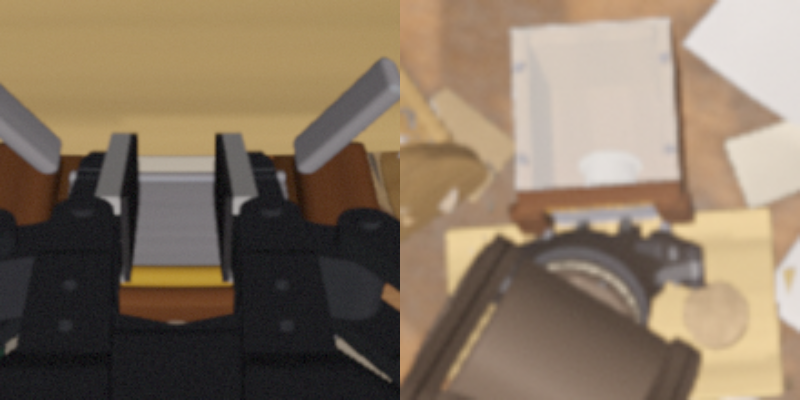

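The spool is now inside the box, seen through the clear roof at (608,165), and the flap rests on the fingertips. I'll draw straight back, then lift.

```bash
(python3 -m inch '[{"ax":0,"ay":0,"az":0,"x":0,"y":-1.5,"z":2.6,"hand":0.53},{"ax":0,"ay":0,"az":0,"x":0,"y":-2.4,"z":4.4,"hand":0.53},{"ax":0,"ay":0,"az":0,"x":0,"y":-2.4,"z":4.4,"hand":0.53},{"ax":0,"ay":0,"az":0,"x":0,"y":-2.4,"z":4.4,"hand":0.53},{"ax":0,"ay":0,"az":0,"x":0,"y":-2.4,"z":4.4,"hand":0.53}]'
python3 -m inch '[{"ax":0,"ay":0,"az":0,"x":0,"y":-2.4,"z":4.4,"hand":0.53},{"ax":0,"ay":0,"az":0,"x":0,"y":-4.8,"z":8.8,"hand":0.53},{"ax":0,"ay":0,"az":0,"x":0,"y":-15,"z":8,"hand":0.53},{"ax":0,"ay":0,"az":0,"x":0,"y":-25,"z":0,"hand":0.53},{"ax":0,"ay":0,"az":0,"x":0,"y":-30,"z":0,"hand":0.53}]'
python3 -m inch '[{"ax":0,"ay":0,"az":0,"x":0,"y":-30,"z":0,"hand":0.53},{"ax":0,"ay":0,"az":0,"x":0,"y":-30,"z":0,"hand":0.53},{"ax":0,"ay":0,"az":0,"x":15,"y":-20,"z":0,"hand":0.53},{"ax":0,"ay":0,"az":0,"x":30,"y":0,"z":0,"hand":0.53},{"ax":0,"ay":0,"az":0,"x":35,"y":0,"z":0,"hand":0.53}]'
python3 -m inch '[{"ax":0,"ay":0,"az":0,"x":35,"y":0,"z":0,"hand":0.53},{"ax":0,"ay":0,"az":0,"x":35,"y":0,"z":0,"hand":0.53},{"ax":0,"ay":0,"az":0,"x":35,"y":0,"z":0,"hand":0.53},{"ax":0,"ay":0,"az":0,"x":35,"y":0,"z":0,"hand":0.53},{"ax":0,"ay":0,"az":0,"x":0,"y":0,"z":0,"hand":0.53}]'
python3 -m inch '[{"ax":0,"ay":0,"az":0,"x":0,"y":0,"z":0,"hand":0.53},{"ax":0,"ay":0,"az":0,"x":0,"y":0,"z":0,"hand":0.53},{"ax":0,"ay":0,"az":0,"x":0,"y":0,"z":0,"hand":0.53},{"ax":0,"ay":0,"az":0,"x":0,"y":0,"z":0,"hand":0.53},{"ax":0,"ay":0,"az":0,"x":0,"y":0,"z":0,"hand":0.53}]'
)|grep -E "force|TCP"
python3 -c "
from h import *
rep();c=read_camera('scene');t=read_camera('top');a=c['img'][170:290,150:270,::-1];b=t['img'][125:255,150:280,::-1]
cv2.imwrite('pics/w9.png',np.hstack([cv2.resize(a,(400,400)),cv2.resize(b,(400,400))]))"
```

```text
contact_force: [0.4, 0.1, -0.0]
contact_force: [0.9, 0.3, 0.0]
contact_force: [1.1, -0.3, -0.7]
contact_force: [-0.2, 0.2, 1.1]
contact_force: [0.1, 0.2, 0.2]
t 13.38 TCP box mm [-133.  221.  193.] open 0.234 F [0.2 0.2 0.2] toolx [0.001 1.    0.   ] tooly [ 0.48  -0.    -0.878] toolz [-0.878  0.001 -0.48 ] q6 -1.23
```

View pics/w9.png

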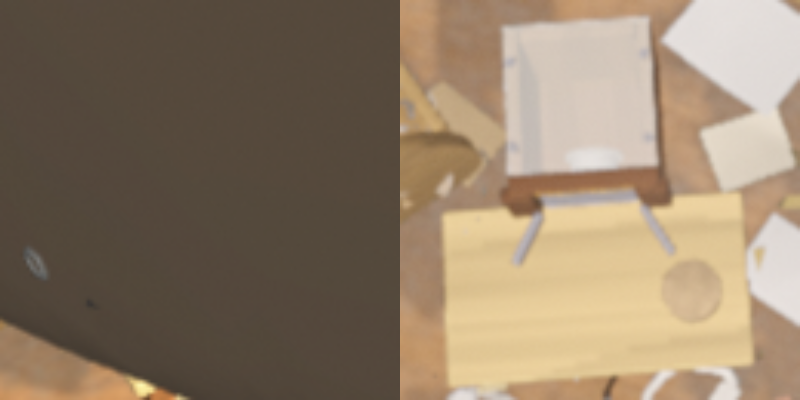

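The top view shows the spool inside just behind the header at about (595,158), the flap at its shut place, and the bung standing. The arm blocks the scene camera, so I'll move farther left and check the flap from there.

```bash
(python3 -m inch '[{"ax":0,"ay":0,"az":0,"x":38,"y":0,"z":0,"hand":0.53},{"ax":0,"ay":0,"az":0,"x":38,"y":0,"z":0,"hand":0.53},{"ax":0,"ay":0,"az":0,"x":38,"y":0,"z":0,"hand":0.53},{"ax":0,"ay":0,"az":0,"x":38,"y":0,"z":0,"hand":0.53},{"ax":0,"ay":0,"az":0,"x":38,"y":-4,"z":8,"hand":0.53}]'
python3 -m inch '[{"ax":0,"ay":0,"az":0,"x":36,"y":-6,"z":12,"hand":0.53},{"ax":0,"ay":0,"az":0,"x":36,"y":-6,"z":12,"hand":0.53},{"ax":0,"ay":0,"az":0,"x":36,"y":-6,"z":12,"hand":0.53},{"ax":0,"ay":0,"az":0,"x":36,"y":-6,"z":12,"hand":0.53},{"ax":0,"ay":0,"az":0,"x":0,"y":0,"z":0,"hand":0.53}]'
)|grep -E "force|pos"
python3 - <<'E'
from h import *
rep();c=read_camera('scene');t=read_camera('top');a=c['img'][195:275,160:280,::-1];b=t['img'][125:205,175:255,::-1]
o=cv2.imread('pics/scene0.png')[195:275,160:280];p=cv2.imread('pics/top0.png')[125:205,175:255]
r=lambda i,w:cv2.resize(i,(w,290),interpolation=cv2.INTER_CUBIC)
cv2.imwrite('pics/w10.png',np.vstack([np.hstack([r(o,435),r(p,290)]),np.hstack([r(a,435),r(b,290)])]))
E
```

```text
eef_pos: [0.4201, 0.4174, 0.1934]
contact_force: [1.7, 0.8, -0.0]
eef_pos: [0.3501, 0.5592, 0.1909]
contact_force: [-0.3, -0.9, 0.7]
t 14.32 TCP box mm [-198.  562.  191.] open 0.234 F [-0.4 -0.9  0.7] toolx [-0.007  1.     0.003] tooly [ 0.48   0.006 -0.878] toolz [-0.878 -0.004 -0.48 ] q6 -0.38
```

The picture limit is reached, so I'll compare the flap numerically against the first images.

Run:
```python
from h import *
b=np.load('box.npz');O,xb,yb=b['O'],b['xb'],b['yb']
W=lambda x,y,z:O+xb*x/1e3+yb*y/1e3+np.array([0,0,z/1e3])
for n in('scene','top'):
    c=read_camera(n);im=np.ascontiguousarray(c['img'][...,::-1]).astype(int);o=cv2.imread(f'pics/{n}0.png').astype(int)
    poly=np.array([proj(c,W(0,y,z)) for y,z in((-27,51),(27,51),(27,79),(-27,79))])
    m=np.zeros(im.shape[:2],np.uint8);cv2.fillPoly(m,[poly.round().astype(np.int32)],1)
    d=np.abs(im-o).mean(2)
    print(n,'flap px',m.sum(),'diff mean/max',d[m>0].mean().round(1),d[m>0].max().round(1),'col before/after',o[m>0].mean(0).round(),im[m>0].mean(0).round())
    q=np.array([proj(c,W(0,y,46)) for y in(-20,0,20)]).round().astype(int)
    print(' low edge strips (rows -4..+3) before|after',[(o[v-4:v+4,u].mean(1).round().astype(int).tolist(),im[v-4:v+4,u].mean(1).round().astype(int).tolist()) for u,v in q])
    if n=='top':
        D=(d>10).astype(np.uint8);D[:130]=0;D[205:]=0;D[:,:180]=0;D[:,242:]=0
        k,l,st,ce=cv2.connectedComponentsWithStats(D)
        for i in range(1,k):
            if st[i,4]>15:
                print(' change',st[i].tolist(),[((p-O)@xb*1e3,(p-O)@yb*1e3) for p in [cast(c,*ce[i],.026)]])
        for z in(.004,.026,.046):
            e=[cast(c,*u,z)-O for u in((223,200),)]
    B=np.array([proj(c,W(-70,-66,71))]).round().astype(int)[0];print(' bung diff',d[B[1]-9:B[1]+10,B[0]-9:B[0]+10].mean().round(1))
```

```text
scene flap px 273 diff mean/max 0.9 9.3 col before/after [102. 103. 103.] [102. 103. 103.]
 low edge strips (rows -4..+3) before|after [([99, 103, 107, 101, 122, 122, 123, 121], [99, 107, 111, 93, 122, 121, 123, 120]), ([100, 99, 106, 111, 91, 121, 122, 123], [100, 99, 105, 117, 114, 121, 122, 122]), ([101, 106, 110, 97, 123, 122, 123, 121], [100, 107, 113, 96, 123, 122, 123, 121])]
 bung diff 0.4
top flap px 109 diff mean/max 2.2 9.0 col before/after [167. 172. 182.] [166. 172. 183.]
 low edge strips (rows -4..+3) before|after [([164, 166, 169, 182, 195, 200, 202, 202], [162, 165, 171, 183, 194, 200, 202, 202]), ([168, 166, 174, 188, 194, 200, 202, 201], [166, 166, 178, 197, 202, 201, 201, 201]), ([164, 168, 167, 179, 197, 201, 201, 201], [164, 167, 166, 178, 195, 201, 201, 201])]
 change [204, 173, 18, 8, 107] [(np.float64(40.537015583359384), np.float64(2.9041942456195966))]
 bung diff 0.7
```

The flap's face and lower edge match the first images except for a small brighter patch mid-edge. I need to make sure the spool lies on the floor and isn't propped in the gap, so I'll analyse its visible shape and that patch.

Run:
```python
from h import *
b=np.load('box.npz');O,xb,yb=b['O'],b['xb'],b['yb']
c=read_camera('top');im=np.ascontiguousarray(c['img']).astype(int);o=cv2.imread('pics/top0.png')[...,::-1].astype(int)
g=im.mean(2).round().astype(int);g0=o.mean(2).round().astype(int)
print((g-g0)[170:194,200:228])
for z in(.004,.026,.046):
    for u,v in((213,173),(204,177),(222,177),(213,181)):
        e=cast(c,u,v,z)-O;print(z,(u,v),(e@xb*1e3).round(1),(e@yb*1e3).round(1))
s=read_camera('scene');gs=s['img'].mean(2).round().astype(int);s0=cv2.imread('pics/scene0.png').mean(2).round().astype(int)
W=lambda x,y,z:O+xb*x/1e3+yb*y/1e3+np.array([0,0,z/1e3])
u,v=np.round(proj(s,W(0,0,46))).astype(int);print(u,v);print((gs-s0)[v-8:v+8,u-16:u+17])
```

```text
[[ 0  0  0  1  0 -1  0  1 -1  0  1  0  0  1  0  1 -1 -1  1  0  1  1  0  0
  -1 -1 -2  1]
 [ 1 -1  0  1  0  0 -1  0 -1  1  0  0  1  0  0 -1  1 -1  0  0  0  2  0  0
  -1 -2  1  0]
 [ 1  0 -1 -1  1  0  0  3  2  1  3  5  4  4  5  5  3  4  1  0  0 -1  0  1
   0  1  0  0]
 [-1  0  0  0  0  3  6  7 10  9 10 12 13 13 13 10 10  9  8  5  4  2 -1  0
   0  0 -1  1]
 [ 0  1  0  2  5 11 13 19 20 18 18 19 18 18 19 17 13 15 13 11  7  5  0  0
   0  1  1 -1]
 [ 0 -1  1  4 11 17 17 20 22 23 20 21 21 21 20 18 17 14 14  9 11  9  5  0
   0  1  2 -1]
 [ 1 -1  0  5 15 16 17 20 22 23 23 22 22 22 20 18 16 15 11  8  8 10  5  1
   0  0  0  0]
 [ 1  1  0  3  9 11 17 21 23 23 23 23 22 22 19 17 16 14 13  8  6  6  3  1
   0  1  1  0]
 [ 0 -1  0  1  4  8 14 19 23 23 23 22 23 22 20 19 16 14 12  7  3  1  0 -1
   0  0  0 -1]
 [ 0  0 -1 -1 -1  6 14 20 23 22 23 22 22 21 22 18 17 14 12  7  1  0  0  2
   0 -1  0  0]
 [ 1  1  0  0  1  2 14 20 19 20 16 16 17 14 13 12 10  9  9  5  2  0  1  1
   1  0  0  2]
 [ 1 -1 -1  0 -1  1  6  5  7  6  4  3  6  2  0  1 -1  0 -1  1  2  1 -2  1
   1 -1 -1  1]
 [ 0  0  3  2 -1  1 -3  2  1  1 
[... 2860 characters left out ...]
1   0   0   0]
 [ -1  -1  -1   1   8   1  -3   5   0   6   2  -1   0   0   0   0   0   0
   -1   0  -1  -1   0   1   1   0   0   0   0   0   0   1   1]
 [ -3  -1  -3   3  10  -6  -9  -1   0   0   0   0  -1   0  -1  -1  -1   0
   -1   0   1   0   0  -1   1   0   1   0   0   0   1   0  -1]
 [  0  -1  -6  -8  17   6   0   0  -1   0  -1   0   0  -1   0   0   0   0
    0   1   0   1   0   0   0  -1   0   0   1   1   0   1   0]
 [  0   0   0   0   0   0   1   1   0  -1   0   0   0   0   1  -1   0   1
    0   0  -1   0   0   1   0   0  -1   0   0   0   0   0   0]
 [  1  -1   1  -1   0   0   0   0   0   0   0   1   0   0   1   0   0   0
    0   0  -1   0   0   0   0   0   0  -1  -1   0   1  -1  -1]]
```

The spool's silhouette fits it resting on edge inside the box: z=46 mm rays put it at x≈24–42 and y≈±20, about 20 mm clear of the flap. The flap matches its shut picture to sub-pixel level and the bung is unchanged. Handing in.

```bash
python3 -c "
from h import *
rep()
from plant import sign_off;print(sign_off())"
```

```text
t 14.62 TCP box mm [-195.  555.  191.] open 0.23 F [-0.7  0.2  0.9] toolx [ 0.001  1.    -0.   ] tooly [ 0.479 -0.001 -0.878] toolz [-0.878  0.    -0.479] q6 -0.38
the job is handed in; nothing more can be done
None
```

The spool is in the drop box, the flap has swung shut behind it, and the job is handed in at 14.6 s of the 58 s allowed.

I cradled the spool between the partly closed fingertips and slid it sideways to the doorway line. Then I pushed it in through the flap with the tool tilted under the header until it dropped, drew the fingers straight back out and moved the arm clear. The spool was never gripped or lifted. The wrist force readings stayed below about 2 N throughout.

**Last checks:**
- **Spool:** The top view shows it inside the box, seen through the clear roof. Its outline suggests it came to rest on its edge rather than lying flat, about 20 mm clear of the flap. That is worked out from pixel differences only.
- **Flap:** It matches its shut appearance in both the scene and top views, with only sub-pixel differences along the lower edge. These could mean it is up to about 0.02 rad open.
- **Bung:** It stands unchanged in both views.

**Not settled:** The 12-picture limit ran out, so the final flap, spool and bung checks are numerical comparisons with the first images rather than pictures I viewed. The wrist and top cameras disagreed by about 3 mm on the doorway line. I steered between the two, and the spool and fingers went in with no measurable side force.

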